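Load a reagent bottle through sprung dust flaps

TASK

Load the red-capped bottle into the reagent bay: press it straight down through the two sprung dust flaps until it stands fully home and upright on the floor of the well, then let go, leaving the bottle holding the flaps open. Lower it gently, do not drop it in, and leave the blue-capped and the brown bottle standing where they are.

Things in the scene. Friction and masses are not known exactly. Their poses are not given: they have to be found in the camera images.
- bottle_red: Round white bottle, red screw cap, loose, upright, about 0.18 kg; origin at the centre of its underside, z up. Height 118 mm; body 58 mm across, straight-sided up to about 78 mm, then a shoulder; cap 41 mm across, from 106 to 118 mm. Grip the body from above with the pads' middle 70 to 80 mm up (or the cap), so that the fingers stay above the bay.
- reagent_bay: Low white box with blue collar, fixed, 124 (its x) by 112 (its y) by 54 mm high; origin at the centre of its underside, on the well's centre line; yaw varies. Its top has an opening 77 (x) by 72 mm (y) for the bottle, in a collar that slopes up and out by about 7 mm. The well floor is 6 mm above the worktop: fully home, the bottle's underside is at 6 mm, its cap top at 124 mm.
- bottle_blue: Bystander: round white bottle with a blue cap, 60 mm in diameter, 112 mm high, loose, upright; origin at the centre of its underside.
- bottle_brown: Bystander: round brown bottle with a black cap, 55 mm in diameter, 105 mm high, loose, upright; origin at the centre of its underside.
- flap_seam (a point): Middle of the bay's opening, 48 mm above the worktop, where two black flaps meet flush. Each is 37 mm long, hinged along the opening's x side; they swing only downwards, shut by springs. They give way to the bottle pressed straight down with about 4 to 8 N (more than its weight, 2 N) and then rest against its sides. Axes as the bay's; it does not move with the flaps.
Mind the look-alikes: they are no part of the job. Leave any green or yellow look-alike of the bottle_red alone.

How it is judged:
By the outcome, as a careful person would: the job done as asked, in the order asked, and still so for the second after the job is handed in, with the robot touching nothing.
It also fails if it takes over 48 s, if anything falls off the work surface, if the arm or the gripper's body presses on something with over 40 N, if the wrist force passes 120 N, or if a joint passes its speed limit or range.

ROBOT

A 7-joint arm with a two-finger parallel gripper is mounted at the origin on a cart in front of the work surface, level with it; the furniture and walls round the work are solid. World frame = base frame: x ahead of the robot, y to its left, z up, the work surface at z = 0. Lengths are in m, angles in rad, forces in N, time in s.
With the tool pointing down it reaches from about 0.35 to 0.9 m from the base axis. Payload 8.1 kg.
Tool frame: the origin (TCP) lies between the finger pads; the fingertips stand 11 mm ahead of it and the grasp point (between the pads) lies 8 mm behind it; z points along the fingers, y is the line along which they close (so a half turn about z gives the same grasp; the last joint's range is limited). The gripper opens to 92 mm and grips with 3 to 60 N. Pads are 19 mm wide; open, the fingers measure 130 mm over their backs; the gripper's body (75 mm by 190 mm) begins 47 mm behind the grasp point.
Start: joints at [-1.302, 0.434, 0.025, 1.573, -0.012, 1.134, -0.075], TCP at [0.227, 0.582, 0.238] pointing down, gripper open.
Joint ranges: [-2.62, 2.62], [-0.44, 2.09], [-1.27, 1.32], [0.08, 2.57], [-1.32, 4.46], [0.12, 2], [-2.74, 2.74]. Speed limits (rad/s): [2.22, 2.22, 3.01, 3.01, 3.14, 3.14, 3.14].

INTERFACE

Orientations are given as a rotation vector (axis times angle).
In Python, from cell import observe, get_image, camera_params, sign_off gives the robot as it stands.
- The arm moves only by the shell command python3 -m pendant 'ROWS' [FORCE]. ROWS is JSON, one flat list of numbers, 7 for each row, row after row: the shift along the tool's x, y, z in m, then the turn, a rotation vector about the tool's x, y, z in rad, then the finger opening in m, from 0 to 0.0918. In form: [dx, dy, dz, rx, ry, rz, jaw, dx, dy, dz, rx, ry, rz, jaw, ...]. A call has 1 to 10 rows; each row shifts and turns the commanded pose from where the row before left it, along the tool's axes as they then stand; what a row does not reach is not made up. A row lasts 1/8 s, in which the tool goes at most 62.5 mm and 10.7 degrees, less where a joint would pass 70% of its speed; a pose out of reach is approached as far as the arm can. A call is refused whole if a number of a shift passes 0.0625 or a number of a turn 0.188, either way. A call with a gripper value outside its range is refused whole. The fingers move at their own pace and stop on an object; FORCE is the grip in N (left out, the last holds). Time passes only in rows, so rows that do not move let the fingers close. It gives the time, the measured TCP pose, the force, the opening and the grip force at its end, in the units of the state.
- observe(): the state, without advancing time (a new reading comes with each control period).
- get_image(name): name is "scene" or "top"; returns the picture (400x640x3 uint8, red, green, blue); there is no depth.
- camera_params(name): a dict with "intrinsics" (3x3 intrinsics, pixels), "eye" and "rotation" of the camera in the world. Camera axes: x right, y down, z forward; pixel columns grow to the right and rows downward; lengths in m; the calibration is good to about 2 mm. A picture is of the moment at which its call begins. camera_params takes no time and is no camera call.
- sign_off(): hands the job in; it is judged then, once.
The state is a dict: "clock": time; "joints": joint angles; "dq": joint speeds; "joint_efforts": joint torques, N m; "position": TCP position; "ee_rot": TCP orientation; "force": force on the tool from outside, world axes, zero at the start; "ft_torque": the same for the moment, N m; "width": opening from 0.0 (shut) to 1.0 (fully open); "gripper_force": force on a finger pad.
Only numpy, scipy, OpenCV 4.12 (cv2) and the standard library are available. Lean on these libraries where they do the work, as an engineer would, in place of code of your own. Each camera call takes 0.05 s, during which the arm holds its last target. There are 200 camera calls.

## Working session

There is one attempt and no reset: what is moved stays moved. The work goes in short steps, Python scripts to look and compute and a shell command to move; the robot and the scene stay as the last step left them, time stands still between calls to the robot, and variables do not carry over. Pictures are saved under pics/ and viewed, at most 10 in all, crops included, and the job is handed in when it is done.

```bash
mkdir -p pics; ls; python3 - <<'E'
from cell import *
import cv2
o=observe();print(o)
for n in("scene","top"):
    cv2.imwrite(f"pics/{n}0.png",get_image(n)[:,:,::-1]);print(n,camera_params(n))
E
```

```text
pics
{'clock': 0.0, 'joints': array([-1.30158804,  0.43522887,  0.02495335,  1.57408871, -0.01157495,
        1.13403239, -0.07511434]), 'dq': array([-6.80820299e-04, -5.27520199e-04,  3.87617586e-04, -1.18940497e-03,
        3.44420183e-05,  2.61601160e-04,  2.29297975e-03]), 'joint_efforts': array([-1.03957907e-03, -6.67836356e+01,  9.84502137e-01, -3.14461327e+01,
       -6.05132477e-02,  4.26825334e-02,  1.68616211e-04]), 'position': array([0.22692966, 0.58180639, 0.23694435]), 'ee_rot': array([-5.80736816e-01, -3.08730772e+00,  2.52387745e-03]), 'force': array([ 0.28413591, -0.47303957, -0.07316131]), 'ft_torque': array([ 0.01572004,  0.00389291, -0.02228172]), 'gripper_force': 0.0, 'width': 1.0025586801220836}
scene {'intrinsics': array([[499.38303971,   0.        , 320.76661718],
       [  0.        , 499.38303971, 201.55588433],
       [  0.        ,   0.        ,   1.        ]]), 'eye': array([-0.17919949, -0.58556697,  1.06636787]), 'rotation': array([-2.22463095,  1.0915137 , -0.3942944 ])}
top {'intrinsics': array([[440.72109978,   0.        , 321.47278595],
       [  0.        , 440.72109978, 206.28391612],
       [  0.        ,   0.        ,   1.        ]]), 'eye': array([ 0.33528357, -0.06730343,  1.21079445]), 'rotation': array([-2.15280734,  2.14593421, -0.16932144])}
```

View pics/scene0.png

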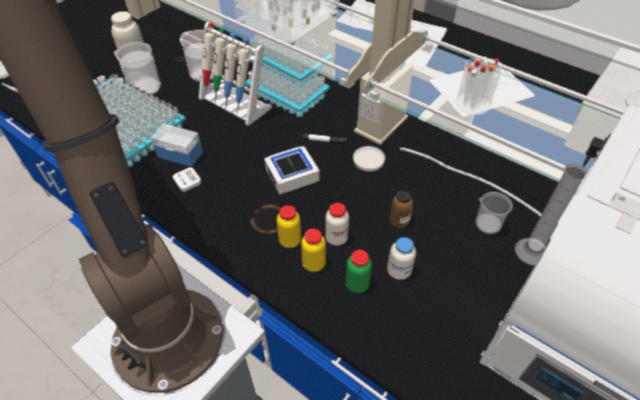

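View pics/top0.png

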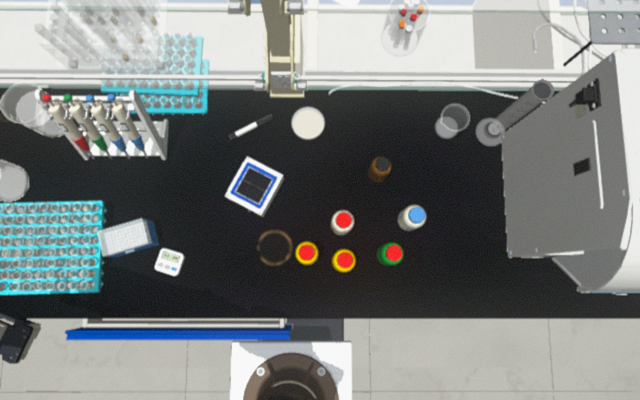

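The red-capped white bottle is at scene (337,215–240) and top (343,221). The bay is at scene (291,168) and top (254,186). The yellow look-alikes (top 307,253 and 344,261) and the green one (top 391,254) also have red caps.

```bash
cat > h.py <<'E'
from cell import *
import cv2, numpy as np
from scipy.spatial.transform import Rotation as R
def ray(n,uv):
    p=camera_params(n);d=np.linalg.inv(p["intrinsics"])@[uv[0],uv[1],1]
    return p["eye"],R.from_rotvec(p["rotation"]).as_matrix()@d
def plane(n,uv,z):
    e,d=ray(n,uv);return e+d*(z-e[2])/d[2]
def tri(a,b):
    e1,d1=ray("scene",a);e2,d2=ray("top",b)
    t=np.linalg.lstsq(np.c_[d1,-d2],e2-e1,rcond=None)[0]
    p,q=e1+d1*t[0],e2+d2*t[1];return (p+q)/2,np.linalg.norm(p-q)
def mask(im,col):
    h=cv2.cvtColor(im,cv2.COLOR_RGB2HSV).astype(int);H,S,V=h[...,0],h[...,1],h[...,2]
    if col=="red":m=((H<6)|(H>174))&(S>170)&(V>110)
    if col=="blue":m=(H>98)&(H<125)&(S>110)&(V>80)
    if col=="white":m=(S<60)&(V>120)
    if col=="dark":m=V<60
    return m.astype(np.uint8)
def blobs(m,roi,amin=40):
    x0,y0,x1,y1=roi;k=np.zeros_like(m);k[y0:y1,x0:x1]=m[y0:y1,x0:x1]
    c=cv2.findContours(k,cv2.RETR_EXTERNAL,cv2.CHAIN_APPROX_NONE)[0]
    return [a for a in c if cv2.contourArea(a)>amin]
E
python3 - <<'E'
from h import *
np.set_printoptions(precision=4,suppress=True)
S=get_image("scene");T=get_image("top")
rois={"scene":(250,130,430,300),"top":(220,150,440,280)}
for n,im in(("scene",S),("top",T)):
    for col in("red","blue"):
        for c in blobs(mask(im,col),rois[n]):
            (u,v),(w,h),a=cv2.minAreaRect(c);print(n,col,round(u,1),round(v,1),round(w,1),round(h,1),round(a,1),cv2.contourArea(c),plane(n,(u,v),.112 if col=="red" else .05)[:2])
    c=max(blobs(mask(im,"white"),(220,150,290,220) if n=="top" else (255,140,325,195)),key=cv2.contourArea)
    print("box",cv2.minAreaRect(c))
a=cv2.resize(S[130:270,250:430],None,fx=4,fy=4,interpolation=cv2.INTER_CUBIC);b=cv2.resize(T[150:220,220:290],None,fx=8,fy=8,interpolation=cv2.INTER_CUBIC)
cv2.imwrite("pics/a.png",a[:,:,::-1]);cv2.imwrite("pics/b.png",b[:,:,::-1])
E
```

```text
scene red 359.1 256.8 17.0 15.7 26.6 201.0 [ 0.3805 -0.2554]
scene red 313.0 235.5 14.8 14.8 45.0 167.0 [ 0.3635 -0.134 ]
scene red 287.0 211.5 13.0 16.0 90.0 156.5 [ 0.3819 -0.0376]
scene red 337.0 209.0 12.0 16.0 90.0 143.5 [ 0.4635 -0.1305]
scene blue 404.5 244.5 15.0 17.0 90.0 195.5 [ 0.5158 -0.3022]
scene blue 291.2 162.7 22.7 35.7 72.3 99.5 [0.5631 0.1051]
box ((292.5000305175781, 168.0), (38.8960075378418, 48.382843017578125), 71.56504821777344)
top red 344.5 260.0 14.0 13.0 90.0 143.0 [ 0.3642 -0.1353]
top red 393.5 252.5 14.1 14.1 45.0 160.0 [ 0.383  -0.2573]
top red 306.5 252.0 13.0 14.0 0.0 140.5 [ 0.3836 -0.0411]
top red 343.5 219.5 13.0 13.0 90.0 140.0 [ 0.4651 -0.1333]
top blue 416.3 214.8 14.1 14.8 45.0 161.5 [ 0.4859 -0.3308]
top blue 253.3 184.8 33.6 35.6 28.6 1125.0 [0.5651 0.1041]
box ((253.45220947265625, 185.33758544921875), (43.256309509277344, 47.565982818603516), 28.610462188720703)
```

View pics/a.png

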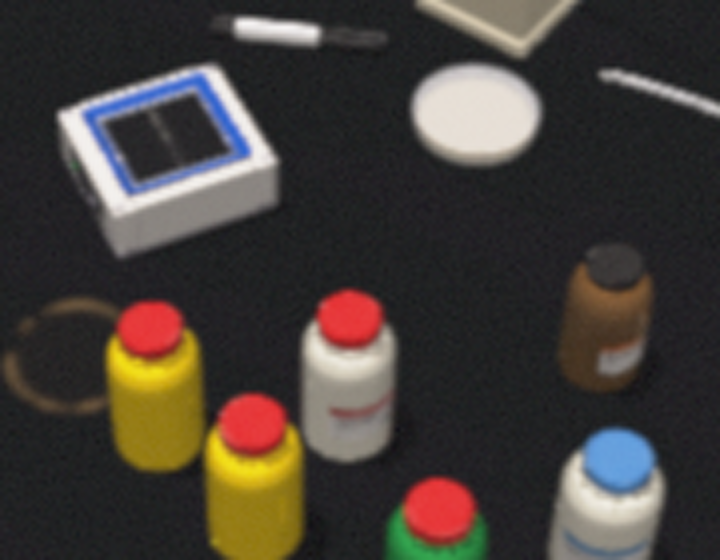

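View pics/b.png

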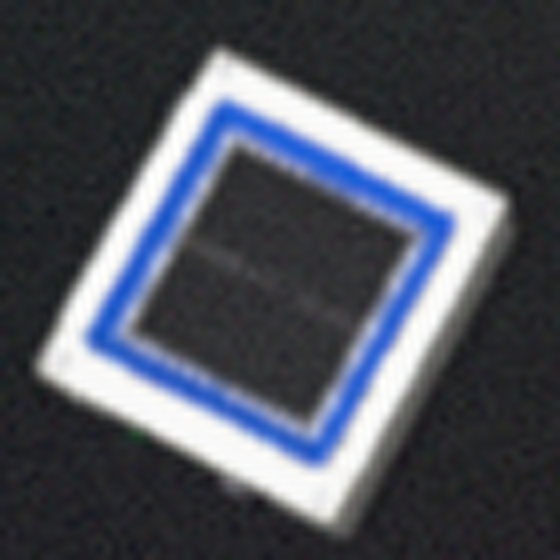

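The crops show the bay's opening centred at scene (292,163.5) and top (253.5,185), with the seam clearly visible. The bottle stands clear of its neighbours along world y.

```bash
python3 - <<'E'
from h import *
np.set_printoptions(precision=4,suppress=True)
print("cap",tri((337,209),(343.5,219.5)))
f=lambda c,s,o:np.array(c,float)/s+o-.5+.5/s
a=f([(103,122),(202,88),(235,152),(138,182)],4,(250,130));b=f([(132,330),(235,148),(412,238),(308,420)],8,(220,150))
P=[]
for i in range(4):
    p,e=tri(a[i],b[i]);P.append(p);print("corner",p,e)
P=np.array(P);print("centre",P.mean(0),np.linalg.norm(np.diff(P[[0,1,2,3,0]],axis=0),axis=1))
Q=np.array([plane("top",x,.05) for x in b]);print("top50",Q.mean(0),np.linalg.norm(np.diff(Q[[0,1,2,3,0]],axis=0),axis=1),[plane("scene",x,.05) for x in a][0]*0+np.mean([plane("scene",x,.05) for x in a],axis=0))
o=observe();r=R.from_rotvec(o["ee_rot"]);print(r.as_matrix())
# bottle base check: lower edge of body in scene
for yaw in(0,np.pi):
    t=R.from_matrix(np.array([[1,0,0],[0,-1,0],[0,0,-1.]]))
    t=R.from_euler("z",yaw)*t
    print(yaw,(r.inv()*t).as_rotvec(), r.inv().apply([.464,-.132,.2]-o["position"]))
E
```

```text
cap (array([ 0.4639, -0.1322,  0.1133]), np.float64(0.0031112488292950424))
corner [0.5488 0.1518 0.0437] 0.0025612526008560945
corner [0.6125 0.1156 0.0497] 0.004258936836413593
corner [0.5815 0.0574 0.0449] 0.0002842241359914663
corner [0.5182 0.092  0.0449] 0.002829072815005365
centre [0.5653 0.1042 0.0458] [0.0736 0.0661 0.0722 0.0672]
top50 [0.5645 0.1035 0.05  ] [0.0704 0.0675 0.0704 0.0666] [0.5622 0.1014 0.05  ]
[[-0.9316  0.3634 -0.0002]
 [ 0.3634  0.9316 -0.0009]
 [-0.0001 -0.0009 -1.    ]]
0 [-0.0001  0.0013  2.7697] [-0.4802 -0.5791  0.0378]
3.141592653589793 [-0.0009 -0.0001 -0.3719] [-0.4802 -0.5791  0.0378]
```

```bash
python3 -m pendant '[0,0,0,0,0,-0.124,0.0918,0,0,0,0,0,-0.124,0.0918,0,0,0,0,0,-0.124,0.0918,-0.017,-0.051,0,0,0,0,0.0918,-0.017,-0.051,0,0,0,0,0.0918,-0.017,-0.051,0,0,0,0,0.0918,-0.017,-0.051,0,0,0,0,0.0918,-0.017,-0.051,0,0,0,0,0.0918,-0.017,-0.051,0,0,0,0,0.0918,-0.017,-0.051,0,0,0,0,0.0918]' 30
python3 -m pendant '[-0.017,-0.051,0,0,0,0,0.0918,-0.017,-0.051,0,0,0,0,0.0918,-0.017,-0.051,0,0,0,0,0.0918,-0.017,-0.051,0,0,0,0,0.0918,-0.017,-0.051,0,0,0,0,0.0918,-0.017,-0.051,0,0,0,0,0.0918,-0.017,-0.051,0,0,0,0,0.0918,0,0,0,0,0,0,0.0918,0,0,0,0,0,0,0.0918]'
```

```text
clock: 1.45
position: [0.3465, 0.2236, 0.2379]
ee_rot: [-0.0, 3.141, 0.001]
force: [0.9, 0.4, -0.1]
width: 0.996
gripper_force: 0.0
clock: 2.58
position: [0.4648, -0.1313, 0.2374]
ee_rot: [-0.0, -3.141, -0.001]
force: [-0.0, -0.1, -0.5]
width: 0.999
gripper_force: 0.0
```

```bash
python3 -m pendant '[0,0,0.04,0,0,0,0.0918,0,0,0.04,0,0,0,0.0918,0,0,0.03,0,0,0,0.0918,0,0,0.03,0,0,0,0.0918,0,0,0.02,0,0,0,0.0918,0,0,0.01,0,0,0,0.0918,0,0,0,0,0,0,0.0918]'
python3 -m pendant '[0,0,0,0,0,0,0.04,0,0,0,0,0,0,0.04,0,0,0,0,0,0,0.04,0,0,0,0,0,0,0.04,0,0,0,0,0,0,0.04,0,0,0,0,0,0,0.04]' 30
```

```text
clock: 3.45
position: [0.465, -0.1307, 0.0676]
ee_rot: [0.002, -3.141, -0.001]
force: [0.9, 0.5, 0.8]
width: 1.002
gripper_force: 0.0
clock: 4.2
position: [0.4654, -0.1317, 0.0679]
ee_rot: [0.0, 3.141, 0.0]
force: [-0.3, 0.0, 4.3]
width: 0.611
gripper_force: 29.9
```

```bash
python3 -m pendant '[0,0,-0.01,0,0,0,0.04,0,0,-0.03,0,0,0,0.04,0,0,-0.04,0,0,0,0.04,0,0,-0.04,0,0,0,0.04,0,0,-0.01,0,0,0,0.04,-0.01,0.0235,0,0,0,0,0.04,-0.02,0.047,0,0,0,0,0.04,-0.02,0.047,0,0,0,0,0.04,-0.02,0.047,0,0,0,0,0.04,-0.02,0.047,0,0,0,0,0.04]'
python3 -m pendant '[-0.009,0.0235,0,0,0,0,0.04,0,0,0,0,0,0,0.04,0,0,0,0,0,0,0.04]'
python3 - <<'E'
from h import *
np.set_printoptions(precision=4,suppress=True)
S=get_image("scene");T=get_image("top");print(observe()["position"])
for n,im in(("scene",S),("top",T)):
    for c in blobs(mask(im,"red"),(200,80,430,300),10):
        print(n,cv2.minAreaRect(c)[0],cv2.contourArea(c))
a=cv2.resize(S[90:220,230:390],None,fx=4,fy=4);b=cv2.resize(T[130:230,210:310],None,fx=5,fy=5)
v=np.zeros((520,640+500-340,3),np.uint8);v=np.hstack([cv2.resize(a,(480,390)),cv2.resize(b,(320,390))]);cv2.imwrite("pics/c.png",v[:,:,::-1])
E
```

```text
clock: 5.45
position: [0.5549, 0.0813, 0.1969]
ee_rot: [0.0, -3.14, 0.001]
force: [0.7, -1.4, -1.8]
width: 0.613
gripper_force: 29.9
clock: 5.82
position: [0.5635, 0.1017, 0.1973]
ee_rot: [-0.002, -3.14, 0.002]
force: [0.4, -0.4, -0.7]
width: 0.615
gripper_force: 29.9
[0.5637 0.1015 0.1977]
scene (359.3000183105469, 256.9000244140625) 199.0
scene (313.3999938964844, 235.30001831054688) 168.5
scene (287.0, 212.0) 140.0
scene (282.8000183105469, 113.90001678466797) 12.0
top (344.5, 259.5) 141.5
top (393.75006103515625, 252.75003051757812) 160.5
top (306.20001220703125, 252.1000213623047) 141.5
```

View pics/c.png

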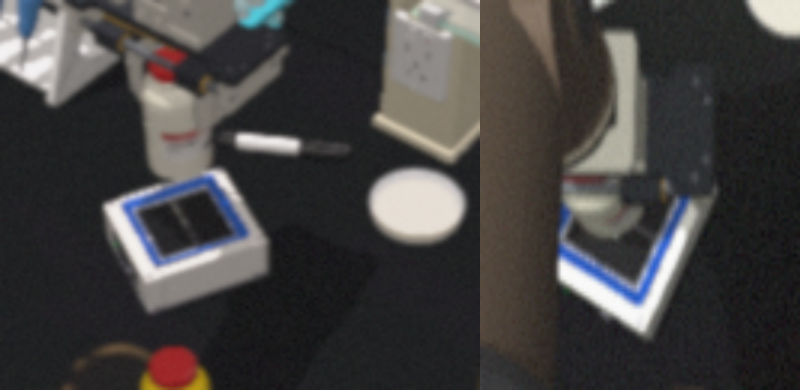

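```bash
python3 -m pendant '[-0.002,0.0015,0.02,0,0,0,0.04,0,0,0.02,0,0,0,0.04,0,0,0.02,0,0,0,0.04,0,0,0.008,0,0,0,0.04,0,0,0,0,0,0,0.04,0,0,0,0,0,0,0.04]'
python3 - <<'E'
from h import *
np.set_printoptions(precision=4,suppress=True)
S=get_image("scene");T=get_image("top");p=observe()["position"];print(p)
pr=camera_params("scene");M=R.from_rotvec(pr["rotation"]).as_matrix()
def proj(q):
    c=pr["intrinsics"]@(M.T@(np.array(q)-pr["eye"]));return c[:2]/c[2]
zb=p[2]-.068
print("axis proj", [proj([p[0]-.0014,p[1],zb+h]) for h in(0,.03,.06)])
a=cv2.resize(S[110:200,240:340],None,fx=8,fy=8,interpolation=cv2.INTER_CUBIC)[:600]
cv2.imwrite("pics/d.png",a[:,:,::-1])
E
```

```text
clock: 6.68
position: [0.5667, 0.1047, 0.1305]
ee_rot: [0.0, 3.14, 0.001]
force: [-0.5, 0.6, -2.0]
width: 0.614
gripper_force: 29.9
[0.5666 0.1048 0.1305]
axis proj [array([291.5739, 159.2556]), array([291.038 , 151.6209]), array([290.4843, 143.7324])]
```

View pics/d.png

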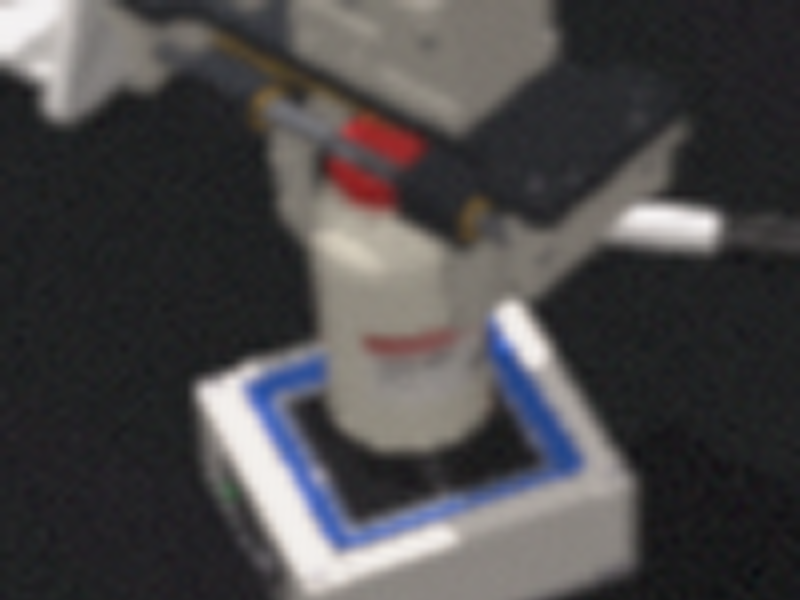

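```bash
python3 - <<'E'
from h import *
print(plane("scene",(290.9,158.8),.0625),plane("scene",(290.9,158.8),.0600), plane("scene",(292.3,163.4),.048))
E
```

```text
[0.56545236 0.10755777 0.0625    ] [0.56730681 0.1092839  0.06      ] [0.56437027 0.10237846 0.048     ]
```

```bash
python3 -m pendant '[0.001,-0.002,0,0,0,0,0.04,0,0,0.007,0,0,0,0.04,0,0,0.006,0,0,0,0.04,0,0,0.005,0,0,0,0.04,0,0,0.005,0,0,0,0.04,0,0,0.005,0,0,0,0.04,0,0,0,0,0,0,0.04]' 40
```

```text
clock: 7.65
position: [0.5655, 0.103, 0.1017]
ee_rot: [-0.0, 3.141, 0.0]
force: [0.3, 0.1, 1.9]
width: 0.613
gripper_force: 39.9
```

```bash
python3 -m pendant '[0,0,0.005,0,0,0,0.04,0,0,0.005,0,0,0,0.04,0,0,0.005,0,0,0,0.04,0,0,0.005,0,0,0,0.04,0,0,0.002,0,0,0,0.04,0,0,0,0,0,0,0.04]'
```

```text
clock: 8.4
position: [0.5648, 0.1028, 0.0793]
ee_rot: [0.0, -3.141, 0.0]
force: [0.9, -0.3, -1.7]
width: 0.612
gripper_force: 39.9
```

```bash
python3 -m pendant '[0,0,0.002,0,0,0,0.04,0,0,0.002,0,0,0,0.04,0,0,0.001,0,0,0,0.04,0,0,0,0,0,0,0.04]'
```

```text
clock: 8.9
position: [0.565, 0.1029, 0.0745]
ee_rot: [0.0, -3.141, 0.0]
force: [0.1, 0.4, -1.2]
width: 0.611
gripper_force: 39.9
```

```bash
python3 -m pendant '[0,0,0.001,0,0,0,0.04,0,0,0,0,0,0,0.04]'
```

```text
clock: 9.15
position: [0.5652, 0.1028, 0.0739]
ee_rot: [-0.0, 3.141, 0.0]
force: [-0.4, -0.9, 3.2]
width: 0.61
gripper_force: 39.9
```

```bash
python3 -m pendant '[0,0,0.001,0,0,0,0.04,0,0,0,0,0,0,0.04]'
```

```text
clock: 9.4
position: [0.5655, 0.1028, 0.0738]
ee_rot: [0.0, 3.141, 0.001]
force: [-3.8, -1.2, 15.3]
width: 0.611
gripper_force: 39.9
```

Floor contact came at the expected height, so I'll ease off, release and retreat.

```bash
python3 -m pendant '[0,0,-0.001,0,0,0,0.04,0,0,0,0,0,0,0.06,0,0,0,0,0,0,0.075,0,0,0,0,0,0,0.09,0,0,0,0,0,0,0.0918,0,0,0,0,0,0,0.0918]'
python3 -m pendant '[0,0,-0.01,0,0,0,0.0918,0,0,-0.03,0,0,0,0.0918,0,0,-0.04,0,0,0,0.0918,0,0,-0.04,0,0,0,0.0918,0,0,-0.04,0,0,0,0.0918,0,0.05,0,0,0,0,0.0918,0,0.05,0,0,0,0,0.0918,0,0.05,0,0,0,0,0.0918,0,0.05,0,0,0,0,0.0918,0,0,0,0,0,0,0.0918]'
python3 - <<'E'
from h import *
S=get_image("scene");T=get_image("top")
P={}
for n,im in(("scene",S),("top",T)):
    for c in blobs(mask(im,"red"),(220,110,430,300),30):
        print(n,cv2.minAreaRect(c)[0],cv2.contourArea(c),plane(n,cv2.minAreaRect(c)[0],.12)[:2])
v=np.hstack([cv2.resize(S[110:270,240:430],(475,400)),cv2.resize(T[130:290,215:345],(325,400))]);cv2.imwrite("pics/e.png",v[:,:,::-1])
E
```

```text
clock: 10.15
position: [0.5652, 0.1028, 0.0737]
ee_rot: [-0.0, 3.142, -0.0]
force: [0.5, -0.4, -0.4]
width: 0.99
gripper_force: 0.0
clock: 11.4
position: [0.5635, 0.3084, 0.2337]
ee_rot: [0.011, -3.141, -0.003]
force: [-1.1, -0.7, 0.0]
width: 1.001
gripper_force: 0.0
scene (359.5000305175781, 257.0000305175781) 199.0 [ 0.37592037 -0.25916932]
scene (313.0, 235.5) 167.0 [ 0.3589201  -0.13783332]
scene (287.0, 211.5) 158.0 [ 0.37717252 -0.04215183]
scene (289.5000305175781, 145.0) 115.0 [0.56164696 0.10556059]
top (344.5, 259.5) 144.0 [ 0.36517414 -0.13484392]
top (393.75006103515625, 252.75003051757812) 160.5 [ 0.38204965 -0.25653718]
top (306.5, 252.0) 140.5 [ 0.38326859 -0.04127392]
top (249.80003356933594, 179.90000915527344) 142.0 [0.5637858  0.10294374]
```

View pics/e.png

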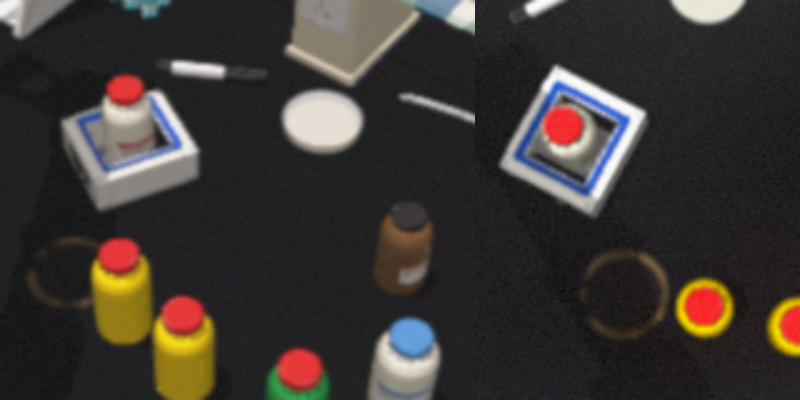

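The red-capped bottle stands upright in the bay (scene 289,145; top 250,180) and the bystanders haven't moved. I'll check the cap height and hand in if it fits.

```bash
python3 - <<'E'
from h import *
p,e=tri((289.5,145),(249.8,179.9));print(p,e)
if abs(p[2]-.12)<.008: print(sign_off())
E
```

```text
[0.56247468 0.10403834 0.12052393] 0.0033601422752349936
the job is handed in; nothing more can be done
None
```

The red-capped bottle stands upright on the floor of the reagent bay's well, holding the flaps open. It was lowered gently and released, the blue-capped and brown bottles were left untouched, and the job was handed in at about 11.5 s.

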